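Start the crank bolt in its threaded boss

ROBOT

A 6-joint arm with a two-finger parallel gripper is mounted at the origin on a cart in front of the work surface, level with it; the furniture and walls round the work are solid. World frame = base frame: x ahead of the robot, y to its left, z up, the work surface at z = 0. Lengths are in mm, angles in rad, forces in N, time in s.
With the tool pointing down it reaches from about 325 to 850 mm from the base axis. Payload 4.4 kg.
Tool frame: the origin (TCP) lies at the very end of the fingers, on their centre line; the grasp point (between the pads) lies 19 mm behind it; z points along the fingers, y is the line along which they close (so a half turn about z gives the same grasp; the last joint's range is limited). The gripper opens to 94 mm and grips with 3 to 60 N. Pads are 16 mm wide; open, the fingers measure 119 mm over their backs; the gripper's body (75 mm by 177 mm) begins 78 mm behind the grasp point.
Start: joints at [1.145, 0.207, 1.542, -0, 1.393, -0.15], TCP at [156.592, 553.269, 205.447] pointing down, gripper open.
Joint ranges: [-2.73, 2.73], [-0.86, 2.22], [0.23, 2.46], [-1.11, 4.25], [0.08, 2.63], [-2.82, 2.82]. Speed limits (rad/s): [2.79, 2.79, 3.14, 3.14, 3.14, 3.14].

INTERFACE

Orientations are given as a unit quaternion [w, x, y, z].
In Python, from rig import arm gives the robot as it stands. The module is installed in compiled form; this text tells all that it offers.
- The arm moves only by the tool arm_command, never from a script. Its argument "plan" is a list of rows, each a list of 7 numbers: the turn, a rotation vector about the tool's x, y, z in units of pi rad (1.0 is pi rad), then the shift along the tool's x, y, z in units of 0.8 m (1.0 is 0.8 m), then the opening, from 0 (shut) to 1 (fully open). A call has 1 to 20 rows; each row is the pose to reach, as a shift and turn from the pose commanded when the call began, along the tool's axes at that moment, turning the shorter way round; what a row does not reach only later rows make up. A row lasts 1/10 s, in which the tool goes at most 50 mm and 8.59 degrees, less where a joint would pass 70% of its speed; a pose out of reach is approached as far as the arm can. A call with a number of a shift or a turn outside -1 to 1 is refused whole. A call with a gripper value outside its range is refused whole. The fingers move at their own pace and stop on an object; "grip_force" is the grip in N (left out, the last holds). Time passes only in rows, so rows that repeat a pose let the fingers close. It gives the time, the measured TCP pose, the force, the opening and the grip force at its end, in the units of the state.
- arm.read_state(): the state, without advancing time (a new reading comes with each control period).
- arm.get_image(name): name is "scene" or "top" or "wrist"; returns the picture (400x640x3 uint8, red, green, blue); there is no depth.
- arm.camera_params(name): a dict with "fx", "fy", "cx", "cy" (pixels), "extrinsics" (4x4, takes a point from camera to world coordinates). Camera axes: x right, y down, z forward; pixel columns grow to the right and rows downward; lengths in mm; the calibration is good to about 2 mm. A picture is of the moment at which its call begins: read the wrist's pose just before it. camera_params takes no time and is no camera call; for the wrist camera it gives the pose at the moment of the call.
- arm.hand_in(): hands the job in; it is judged then, once.
The state is a dict: "t": time; "qpos": joint angles; "joint_velocities": joint speeds; "joint_torque": joint torques, N m; "tool_pos": TCP position; "eef_rot": TCP orientation; "wrist_force": force on the tool from outside, world axes, zero at the start; "moment": the same for the moment, N m; "grip_width": opening from 0.0 (shut) to 1.0 (fully open); "grasp_force": force on a finger pad.
Only numpy, scipy, OpenCV 4.12 (cv2) and the standard library are available. Lean on these libraries where they do the work, as an engineer would, in place of code of your own. Each camera call takes 0.05 s, during which the arm holds its last target. There are 200 camera calls.

TASK

Swing the small lamp well clear of the crank, to either side (a quarter turn or so of its arm). Then start the bolt without crossing its thread: turn the crank backward (anticlockwise seen from above) until the bolt drops into its thread, then forward (clockwise) one full turn. Finish while holding the crank's handle firmly in the gripper, the bolt started and at rest; leave the things around where they are.

Things in the scene. Friction and masses are not known exactly. Their poses are not given: they have to be found in the camera images.
- nut_plate: Fixed dark steel plate, 235 x 110 x 12 mm, with a round steel boss (58 mm diameter, top 59 mm above the worktop) threaded inside, pitch 8 mm. Origin on the worktop, on the boss's axis; the plate spans -75 to +160 mm along its x, +-55 mm along y, z up. The lamp post (16 mm diameter) stands on it at x = +125 mm, y = 0.
- crank (a joint): Angle of the crank on the boss, rad, positive = forward = clockwise from above, counting through turns. At c the handle is at (60 cos c, -60 sin c) mm in the plate's frame. Starts at 1.1 to 2.7; about 1 N at the handle; stays at its height. Where the thread begins is hidden: the drop comes 0.6 to 3.4 rad backward of the start. Turned forward before the drop it jams within a turn.
- handle (a point): Point on the handle's axis to grip at, 18 mm below the handle's top, 120 mm above the worktop.
- bolt (a joint): How far the bolt has come down, m. It slides by its weight through the crank's hub and turns with it; the crank stays level. It starts at 0.001 to 0.004, rises to about 0 as the crank goes backward, then drops at once to 0.0073-0.008; some 0.5 rad further back it meets a stop. Forward turning then lowers it 8 mm a turn, to about 0.0155 after one turn.
- bolt_top (a point): Centre of the top of the bolt's round steel head (22 mm diameter), over the middle of the crank's hub (hub top 78 mm above the worktop). 114 mm above the worktop when joint bolt is 0, less as the bolt comes down.
- lamp (a joint): Angle of the lamp arm about its post, rad. 0 = head right above the boss; positive = anticlockwise from above. At q the head's centre is at (125 - 125 cos q, -125 sin q) mm in the plate's frame. Range -1.9 to 1.9, starts within 0.2 of 0, stays where it is left, about 1 N at the head. Clear is more than 1.0 either way.
- lamp_stub (a point): Point on the axis of the upright round black stub (16 mm diameter) on top of the grey lamp head, 17 mm below its top. The stub stands free from 168 to 210 mm above the worktop, this point is at 193 mm. The head is 68 mm in diameter, underside 149 mm above the worktop.
- screw_box: Small green and brown carton, 62 x 82 x 36 mm, loose, to be left alone. Origin at the centre of its underside.
- dusting_brush: Flat brush with a red handle, 38 x 198 x 14 mm, loose, to be left alone. Origin at the centre of its underside.
- chisel_wide: Chisel with a red handle, 34 x 290 x 37 mm, loose, to be left alone. Origin at the centre of its underside.
- grip: The crank's upright black handle, a round sleeve 18 mm in diameter, from 75 to 138 mm above the worktop. It spins freely on its pin, so the gripper can keep one orientation while carrying it round. Origin at its lower end, on its axis.

How it is judged:
By the outcome, as a careful person would: the job done as asked, in the order asked, and still so for the second after the job is handed in, while the arm keeps its last pose, push and grip.
It also fails if it takes over 61 s, if anything falls off the work surface, if the arm or the gripper's body presses on something with over 40 N, if the wrist force passes 120 N, or if a joint passes its speed limit or range.

## Working session

There is one attempt and no reset: what is moved stays moved. The work goes in short steps, Python scripts to look and compute and a tool call to move; the robot and the scene stay as the last step left them, time stands still between calls to the robot, and variables do not carry over. Pictures are saved under pics/ and viewed, at most 10 in all, crops included, and the job is handed in when it is done.

Besides the shell and the picture viewer there is one more tool, called as name(argument=value, ...), one argument or row to a line, values as JSON. arm_command: Moves the arm, as the interface text tells. Its arguments: {"type":"object","properties":{"plan":{"type":"array","items":{"type":"array","items":{"type":"number"}}},"grip_force":{"type":"number"}},"required":["plan"]}

```bash
mkdir -p pics
python3 - <<'E'
from rig import arm
import cv2,numpy as np
s=arm.read_state();print(s)
for n in("scene","top"):
    im=arm.get_image(n);cv2.imwrite(f"pics/{n}0.png",im[:,:,::-1]);p=arm.camera_params(n);print(n,p)
E
```

```text
{'t': 0.0, 'qpos': array([ 1.14452225e+00,  2.07399690e-01,  1.54294819e+00,  3.11434948e-06,
        1.39350666e+00, -1.50488132e-01]), 'joint_velocities': array([-1.66267495e-03, -2.06200283e-04, -2.60212315e-04, -5.68424173e-05,
        6.02051227e-04, -4.17152252e-04]), 'joint_torque': array([-1.59325715e-03, -3.70879698e+01, -2.81413919e+01,  6.95944391e-02,
        3.61273193e-02, -1.78129194e-04]), 'tool_pos': array([156.23859498, 552.523981  , 204.30509573]), 'eef_rot': array([-3.23110112e-04,  1.37456580e-01,  9.90507148e-01, -1.08380591e-03]), 'wrist_force': array([ 0.35524276,  0.09073723, -0.34396718]), 'moment': array([ 0.02031282, -0.04997716, -0.02432929]), 'grasp_force': 0.0, 'grip_width': 1.0016861522469986}
scene {'fx': 368.6495544778742, 'fy': 368.6495544778742, 'cx': 320.77258862439817, 'cy': 200.61380814257782, 'extrinsics': array([[-8.12832129e-01, -4.42992086e-01,  3.78235300e-01,
         3.32842878e+02],
       [-5.82264014e-01,  5.99510535e-01, -5.49140908e-01,
         3.88546656e+02],
       [ 1.65090290e-02, -6.66592177e-01, -7.45239775e-01,
         7.96095548e+02],
       [ 0.00000000e+00,  0.00000000e+00,  0.00000000e+00,
         1.00000000e+00]])}
top {'fx': 396.69945690675905, 'fy': 396.69945690675905, 'cx': 319.9363858720477, 'cy': 202.7139366335884, 'extrinsics': array([[ 1.61906673e-02, -9.89939692e-01,  1.40560549e-01,
         5.22506792e+02],
       [-9.99610566e-01, -1.28301940e-02,  2.47810910e-02,
        -1.04272845e+02],
       [-2.27283665e-02, -1.40907032e-01, -9.89761906e-01,
         1.16435637e+03],
       [ 0.00000000e+00,  0.00000000e+00,  0.00000000e+00,
         1.00000000e+00]])}
```

View pics/scene0.png

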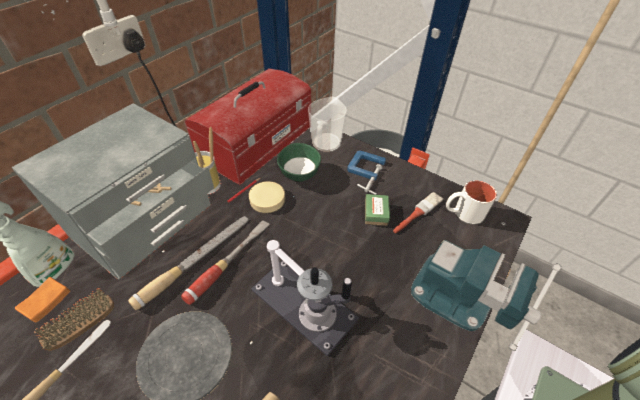

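View pics/top0.png

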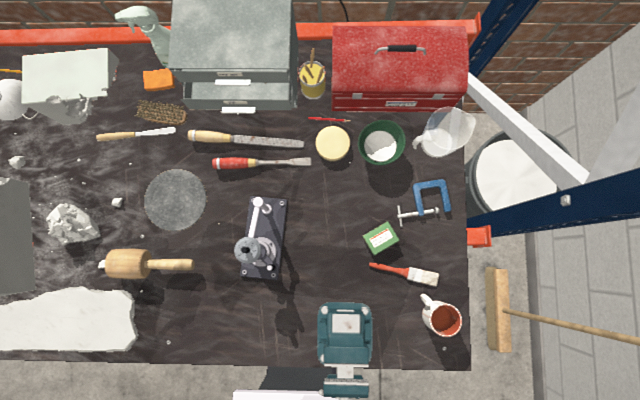

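The scene view shows the plate with its post top at (273,246), the lamp stub at (314,275) and the crank handle at (347,288). In the top view the post is at (258,203), the lamp head at (255,251) and the handle at about (244,240). I'll enlarge both views.

```bash
cat > h.py <<'E'
import numpy as np,cv2
from rig import arm
from scipy.spatial.transform import Rotation as R
def proj(P,p):
    T=np.linalg.inv(p["extrinsics"]);c=T[:3,:3]@np.asarray(P,float)+T[:3,3]
    return np.array([p["fx"]*c[0]/c[2]+p["cx"],p["fy"]*c[1]/c[2]+p["cy"]])
def onz(uv,z,p):
    E=p["extrinsics"];d=E[:3,:3]@np.array([(uv[0]-p["cx"])/p["fx"],(uv[1]-p["cy"])/p["fy"],1]);o=E[:3,3]
    return o+d*(z-o[2])/d[2]
def Rt(s): 
    q=s["eef_rot"];return R.from_quat([q[1],q[2],q[3],q[0]]).as_matrix()
E
python3 - <<'E'
from h import *
a=cv2.imread("pics/scene0.png")[225:365,235:375];b=cv2.imread("pics/top0.png")[185:295,215:305]
a=cv2.resize(a,(400,400),interpolation=cv2.INTER_CUBIC);b=cv2.resize(b,(327,400),interpolation=cv2.INTER_CUBIC)
cv2.imwrite("pics/c1.png",np.hstack([a,b]))
for n in("scene","top"):
    p=arm.camera_params(n);print(n,proj([156,553,205],p),proj([0,0,0],p))
s,t=arm.camera_params("scene"),arm.camera_params("top")
print("stubtop",onz((314,270),210,s),"handle",onz((347,280),138,s), "post s/t",onz((273,244),220,s),onz((258,203),220,t))
E
```

```text
scene [370.51792956 943.54445445] [582.67763544 441.69197953]
top [ 41.75556272 415.12736899] [288.30973157 452.11584492]
stubtop [541.2983085  102.15909572 210.        ] handle [499.6714908   46.40565038 138.        ] post s/t [633.80879525 107.32465721 220.        ] [653.98400243  68.87435271 220.        ]
```

View pics/c1.png

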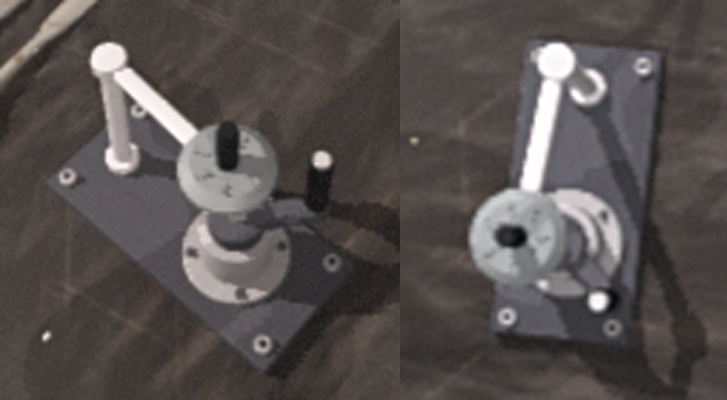

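The enlarged pair shows the handle cap at (322,159) left and (600,300) right. The stub is at (230,127) and (507,236), and the post foot at (122,162) and (588,88). The plate corners in the right-hand view are (530,42), (662,52), (628,343) and (492,333).

Run:
```python
from h import *
s,t=arm.camera_params("scene"),arm.camera_params("top")
S=lambda u,v:(u*.35+235-.3,v*.35+225-.3)
T=lambda u,v:((u-400)*.275+215-.3,v*.275+185-.3)
def tri(a,b):
    n=[];r=[]
    for uv,p in((a,s),(b,t)):
        E=p["extrinsics"];d=E[:3,:3]@np.array([(uv[0]-p["cx"])/p["fx"],(uv[1]-p["cy"])/p["fy"],1]);d/=np.linalg.norm(d)
        M=np.eye(3)-np.outer(d,d);n.append(M);r.append(M@E[:3,3])
    return np.linalg.solve(sum(n),sum(r))
f=lambda x:np.round(x,1)
print("handle",f(tri(S(322,159),T(600,300))),f(onz(S(322,159),140,s)),f(onz(T(600,300),140,t)))
print("stub top",f(tri(S(230,127),T(505,236))),f(onz(S(230,127),210,s)),f(onz(T(505,236),210,t)))
print("post top",f(tri(S(110,55),T(557,60))))
print("postfoot",f(tri(S(122,162),T(588,88))),f(onz(S(122,162),16,s)),f(onz(T(588,88),16,t)))
c=[f(onz(T(*u),12,t)) for u in((530,42),(662,52),(628,343),(492,333))];print("corners",c)
print([f(onz(S(*u),12,s)) for u in((50,182),(267,370),(352,268))])
for a,b in((139,110),(645,67)),((262,345),(507,317)),((332,262),(612,328)):print("screw",f(tri(S(a,b) if 0 else S(a,b),T(*((645,67) if a==139 else (507,317) if a==262 else (612,328))))) if a!=645 else "")
c=np.array(c);ax=(c[0]+c[1]-c[2]-c[3])/2;print("len",np.linalg.norm(ax),"yaw",np.arctan2(ax[1],ax[0]),"centre",c.mean(0))
```

```text
handle [499.1  47.1 138.5] [498.1  47.6 140. ] [499.8  47.2 140. ]
stub top [541.1 100.4 211.3] [540.6  99.4 210. ] [542.  101.1 210. ]
post top [665.4  79.2 161.9]
postfoot [665.3  81.5   9.9] [661.9  83.5  16. ] [665.3  80.9  16. ]
corners [array([702.8, 130.2,  12. ]), array([695.9,  22.5,  12. ]), array([463.9,  42.8,  12. ]), array([469.8, 150.8,  12. ])]
[array([699.3, 130.9,  12. ]), array([468.9, 150.1,  12. ]), array([459.6,  47.6,  12. ])]Traceback (most recent call last):
  File "<stdin>", line 18, in <module>
  File "<stdin>", line 3, in <lambda>
TypeError: can't multiply sequence by non-int of type 'float'
```

arm_command(
  plan=[
    [0,0,0,0,0,-0.0375,0.6],
    [0,0,0,-0.6168,-0.414,-0.0375,0.6],
    [0,0,0,-0.6168,-0.414,-0.0375,0.6],
    [0,0,0,-0.6168,-0.414,-0.0375,0.6],
    [0,0,0,-0.6168,-0.414,-0.0375,0.6],
    [0,0,0,-0.6168,-0.414,-0.0375,0.6],
    [0,0,0,-0.6168,-0.414,-0.0375,0.6],
    [0,0,0,-0.6168,-0.414,-0.0375,0.6],
    [0,0,0,-0.6168,-0.414,-0.0375,0.6],
    [0,0,0,-0.6168,-0.414,-0.0375,0.6],
    [0,0,0,-0.6168,-0.414,-0.0375,0.6],
    [0,0,0,-0.6168,-0.414,-0.0375,0.6],
    [0,0,0,-0.6168,-0.414,-0.0375,0.6],
    [0,0,0,-0.6168,-0.414,-0.0375,0.6],
    [0,0,0,-0.6168,-0.414,-0.0375,0.6],
    [0,0,0,-0.6168,-0.414,-0.0375,0.6],
    [0,0,0,-0.6168,-0.414,-0.0375,0.6],
    [0,0,0,-0.6168,-0.414,-0.0375,0.6],
  ],
)

```text
t: 1.9
tool_pos: [540.5, 101.5, 235.6]
eef_rot: [0.0, 0.136, 0.991, 0.0]
wrist_force: [-0.2, 0.4, -0.0]
grip_width: 0.6
grasp_force: 0.0
```

Run:
```python
from h import *
s=arm.read_state();print(s["tool_pos"],s["t"],s["qpos"],s["wrist_force"]);print(Rt(s).round(4))
p=arm.camera_params("wrist");im=arm.get_image("wrist");cv2.imwrite("pics/w1.png",im[:,:,::-1])
for P in([541.2,100.3,210],[499.5,47.2,138],[540.8,90.3,114]):print(proj(P,p))
```

```text
[540.45954877 101.47769876 235.58716649] 1.9 [ 2.81208067e-02  1.30814717e-01  1.56650480e+00  1.22154420e-04
  1.44422740e+00 -1.26900592e+00] [-0.16184765  0.43241348 -0.00260029]
[[-9.628e-01  2.703e-01  0.000e+00]
 [ 2.703e-01  9.628e-01  1.000e-04]
 [-0.000e+00  1.000e-04 -1.000e+00]]
[317.29737129 232.56338518]
[238.42057461 167.65159676]
[306.57265396 193.71180445]
```

View pics/w1.png

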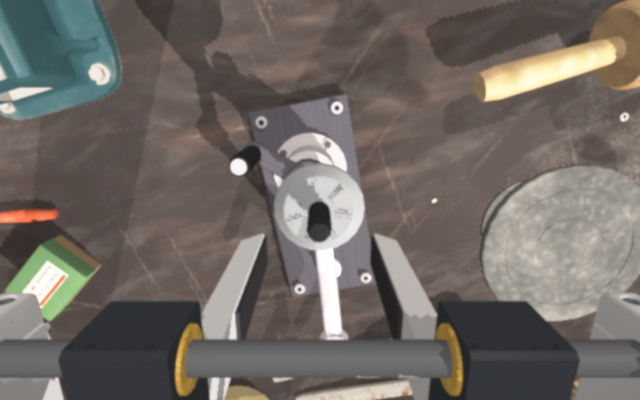

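The wrist view has the stub top at (318,232) and the handle cap at (238,165). Both agree with my predictions to within 3 px, so I'll descend and grip the stub.

arm_command(
  plan=[
    [0,0,0,-0.0012,-0.0012,0.03,0.6],
    [0,0,0,-0.0012,-0.0012,0.06,0.6],
    [0,0,0,-0.0012,-0.0012,0.077,0.6],
    [0,0,0,-0.0012,-0.0012,0.077,0.6],
    [0,0,0,-0.0012,-0.0012,0.077,0],
    [0,0,0,-0.0012,-0.0012,0.077,0],
    [0,0,0,-0.0012,-0.0012,0.077,0],
    [0,0,0,-0.0012,-0.0012,0.077,0],
    [0,0,0,-0.0012,-0.0012,0.077,0],
    [0,0,0,-0.0012,-0.0012,0.077,0],
  ],
  grip_force=12,
)

```text
t: 2.95
tool_pos: [542.2, 99.1, 174.3]
eef_rot: [0.001, 0.137, 0.991, 0.0]
wrist_force: [0.2, 0.3, 0.3]
grip_width: 0.169
grasp_force: 12.0
```

Run:
```python
import numpy as np
# lamp path about post from q=-0.081 to -1.62; world = plate yaw
yaw=-.088
X=np.array([-.9628,.2703]);Y=np.array([.2703,.9628])
def w(q):
    v=np.array([-np.cos(q),-np.sin(q)])*125;c,s=np.cos(yaw),np.sin(yaw);return np.array([c*v[0]-s*v[1],s*v[0]+c*v[1]])
for q in np.linspace(-.081,-1.621,15)[1:]:
    d=w(q)-w(-.081);print(np.round([d@X/800,d@Y/800],4).tolist())
```

```text
[0.0009, 0.0172]
[-0.0002, 0.0343]
[-0.0031, 0.0512]
[-0.0078, 0.0677]
[-0.0144, 0.0836]
[-0.0226, 0.0987]
[-0.0325, 0.1128]
[-0.0438, 0.1257]
[-0.0565, 0.1373]
[-0.0704, 0.1474]
[-0.0853, 0.156]
[-0.101, 0.1628]
[-0.1174, 0.1679]
[-0.1343, 0.1712]
```

arm_command(
  plan=[
    [0,0,0,0.0009,0.0172,0,0],
    [0,0,0,-0.0002,0.0343,0,0],
    [0,0,0,-0.0031,0.0512,0,0],
    [0,0,0,-0.0078,0.0677,0,0],
    [0,0,0,-0.0144,0.0836,0,0],
    [0,0,0,-0.0226,0.0987,0,0],
    [0,0,0,-0.0325,0.1128,0,0],
    [0,0,0,-0.0438,0.1257,0,0],
    [0,0,0,-0.0565,0.1373,0,0],
    [0,0,0,-0.0704,0.1474,0,0],
    [0,0,0,-0.0853,0.156,0,0],
    [0,0,0,-0.101,0.1628,0,0],
    [0,0,0,-0.1174,0.1679,0,0],
    [0,0,0,-0.1343,0.1712,0,0],
    [0,0,0,-0.1343,0.1712,0,0],
    [0,0,0,-0.1343,0.1712,0,0],
  ],
)

```text
t: 4.55
tool_pos: [683.2, 203.0, 173.4]
eef_rot: [0.0, 0.137, 0.991, 0.001]
wrist_force: [0.8, 2.8, 1.1]
grip_width: 0.166
grasp_force: 12.0
```

arm_command(
  plan=[
    [0,0,0,0,0,0,0.5],
    [0,0,0,0,0,0,0.5],
    [0,0,0,0,0,0,0.5],
    [0,0,0,0,0,-0.05,0.5],
    [0,0,0,0,0,-0.1,0.5],
    [0,0,0,0.1683,-0.2495,-0.1,0.5],
    [0,0,0,0.1683,-0.2495,-0.1,0.5],
    [0,0,0,0.1683,-0.2495,-0.1,0.5],
    [0,0,0,0.1683,-0.2495,-0.1,0.5],
    [0,0,0,0.1683,-0.2495,-0.1,0.5],
    [0,0,0,0.1683,-0.2495,-0.1,0.5],
    [0,0,0,0.1683,-0.2495,-0.1,0.5],
    [0,0,0,0.1683,-0.2495,-0.1,0.5],
  ],
)

```text
t: 5.85
tool_pos: [499.6, 46.6, 254.4]
eef_rot: [0.001, 0.137, 0.991, 0.0]
wrist_force: [0.5, 0.1, 0.1]
grip_width: 0.498
grasp_force: 0.0
```

Run:
```python
from h import *
s=arm.read_state();print(s["tool_pos"],s["t"],s["wrist_force"]);print(Rt(s).round(4))
p=arm.camera_params("wrist");im=arm.get_image("wrist");sc=arm.get_image("scene")
for P in([499.5,47.2,138],[540.8,90.3,112],[540.8,90.3,59],[683,203,210]):print(proj(P,p),proj(P,arm.camera_params("scene")))
cv2.imwrite("pics/s2.png",sc[:,:,::-1]);cv2.imwrite("pics/w2.png",im[:,:,::-1])
a=im[80:400,120:520,::-1];b=cv2.resize(sc[225:365,215:390,::-1],(400,320),interpolation=cv2.INTER_CUBIC)
cv2.imwrite("pics/c2.png",np.hstack([a,b]))
```

```text
[499.63727908  46.56040082 254.36823342] 5.85 [0.46880422 0.1467551  0.09257468]
[[-9.623e-01  2.720e-01  1.600e-03]
 [ 2.720e-01  9.623e-01  2.000e-04]
 [-1.500e-03  6.000e-04 -1.000e+00]]
[319.35542793 191.13631174] [346.8569632  280.32843261]
[374.78351252 212.29143821] [317.50403006 291.31803038]
[367.45033549 196.59639711] [317.25968513 303.2429615 ]
[578.7213044  383.91197093] [218.45951549 268.91091117]
```

View pics/c2.png

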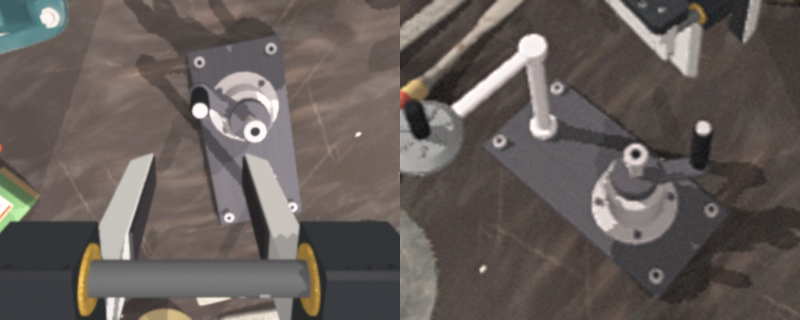

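The lamp now stands at about -1.6 rad, well clear. The handle cap is at wrist pixel (320,191), and the bolt's bright ring is at scene (318,292) and wrist (375,211), all as predicted. Next I'll grip the handle.

arm_command(
  plan=[
    [0,0,0,0,0.0008,0.05,0.5],
    [0,0,0,0,0.0008,0.1,0.5],
    [0,0,0,0,0.0008,0.14,0.5],
    [0,0,0,0,0.0008,0.17,0.5],
    [0,0,0,0,0.0008,0.1918,0.5],
    [0,0,0,0,0.0008,0.1918,0.5],
    [0,0,0,0,0.0008,0.1918,0],
    [0,0,0,0,0.0008,0.1918,0],
    [0,0,0,0,0.0008,0.1918,0],
    [0,0,0,0,0.0008,0.1918,0],
    [0,0,0,0,0.0008,0.1918,0],
  ],
  grip_force=20,
)

```text
t: 7.05
tool_pos: [499.9, 47.0, 101.5]
eef_rot: [0.001, 0.138, 0.99, 0.0]
wrist_force: [0.6, 1.8, 1.9]
grip_width: 0.187
grasp_force: 20.0
```

```bash
cat > bolt.py <<'E'
from h import *
import sys
# bolt-top ring in scene & wrist: bright blob near the expected column
def look(tag):
    s=arm.read_state();print("t",s["t"],s["tool_pos"].round(1),"F",s["wrist_force"].round(1),"gw",round(s["grip_width"],3))
    d=s["tool_pos"][:2]-[540.9,90.1];print("theta",round(np.arctan2(d[1],d[0]),3),"r",np.hypot(*d).round(1))
    out=[]
    for n in("scene","top"):
        p=arm.camera_params(n);im=arm.get_image(n)
        cv2.imwrite(f"pics/{n}_{tag}.png",im[:,:,::-1])
        u,v=proj([540.9,90.1,110],p);u,v=int(round(u)),int(round(v))
        c=cv2.resize(im[v-12:v+16,u-14:u+14],(300,300),interpolation=cv2.INTER_CUBIC);out.append(c)
        g=im[v-12:v+13,u-9:u+10].min(2).astype(float)
        m=g>185;k,l,st,ce=cv2.connectedComponentsWithStats(m.astype(np.uint8))
        print(n,[(int(st[i,4]),round(ce[i][0]+u-9,2),round(ce[i][1]+v-12,2)) for i in range(1,k) if st[i,4]>4])
    cv2.imwrite(f"pics/bolt_{tag}.png",np.hstack(out)[:,:,::-1])
if __name__=="__main__":
    look(sys.argv[1])
    print([proj([540.9,90.1,z],arm.camera_params("scene")).round(1).tolist() for z in(114,111,106)])
E
python3 bolt.py a
```

```text
t 7.05 [499.9  47.  101.5] F [0.6 1.8 1.9] gw 0.187
theta -2.331 r 59.4
scene [(7, np.float64(314.43), np.float64(292.71)), (9, np.float64(319.44), np.float64(294.89))]
top [(47, np.float64(260.04), np.float64(240.62)), (17, np.float64(249.76), np.float64(245.0)), (10, np.float64(255.5), np.float64(247.9)), (34, np.float64(253.29), np.float64(262.21))]
[[317.5, 290.7], [317.5, 291.5], [317.5, 292.6]]
```

View pics/bolt_a.png

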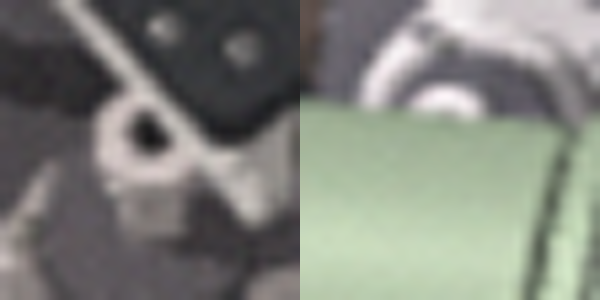

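The left panel shows the bolt ring partly behind a finger, with its dark hole near (150,132). In the top view the arm hides it. I'll turn 0.9 rad backward first, since the stop can't come before about 1.1, and look again.

```bash
cat > arc.py <<'E'
import numpy as np,sys
a,b,n=float(sys.argv[1]),float(sys.argv[2]),int(sys.argv[3])
X=np.array([-.9623,.272]);Y=np.array([.272,.9623])
e=lambda t:60*np.array([np.cos(t),np.sin(t)])
print([[round(v,4) for v in ((e(t)-e(a))@X/800,(e(t)-e(a))@Y/800)] for t in np.linspace(a,b,n+1)[1:]])
E
python3 arc.py -2.338 -1.438 15
python3 - <<'E'
from h import *
p=arm.camera_params("wrist");im=arm.get_image("wrist");cv2.imwrite("pics/w_a.png",im[:,:,::-1]);print(p["fx"],[proj([540.9,90.1,z],p).round(1).tolist() for z in(114,106,98)],proj([481.6,97.6,120],p),proj([540,30,112],p),proj([600,90,112],p),proj([540,150,112],p))
E
```

```text
[[np.float64(-0.004), np.float64(-0.002)], [np.float64(-0.0082), np.float64(-0.0038)], [np.float64(-0.0124), np.float64(-0.0053)], [np.float64(-0.0167), np.float64(-0.0065)], [np.float64(-0.0211), np.float64(-0.0075)], [np.float64(-0.0256), np.float64(-0.0082)], [np.float64(-0.03), np.float64(-0.0087)], [np.float64(-0.0345), np.float64(-0.0089)], [np.float64(-0.039), np.float64(-0.0088)], [np.float64(-0.0435), np.float64(-0.0084)], [np.float64(-0.048), np.float64(-0.0078)], [np.float64(-0.0524), np.float64(-0.0069)], [np.float64(-0.0567), np.float64(-0.0058)], [np.float64(-0.061), np.float64(-0.0044)], [np.float64(-0.0652), np.float64(-0.0027)]]
357.4158011731854 [[417.3, 305.9], [413.5, 297.6], [409.9, 289.9]] [411.57260206 203.74114674] [308.88584419 328.34736051] [436.09695878 388.76609149] [527.94340998 275.13795083]
```

arm_command(
  plan=[
    [0,0,0,-0.004,-0.002,0,0],
    [0,0,0,-0.0082,-0.0038,0,0],
    [0,0,0,-0.0124,-0.0053,0,0],
    [0,0,0,-0.0167,-0.0065,0,0],
    [0,0,0,-0.0211,-0.0075,0,0],
    [0,0,0,-0.0256,-0.0082,0,0],
    [0,0,0,-0.03,-0.0087,0,0],
    [0,0,0,-0.0345,-0.0089,0,0],
    [0,0,0,-0.039,-0.0088,0,0],
    [0,0,0,-0.0435,-0.0084,0,0],
    [0,0,0,-0.048,-0.0078,0,0],
    [0,0,0,-0.0524,-0.0069,0,0],
    [0,0,0,-0.0567,-0.0058,0,0],
    [0,0,0,-0.061,-0.0044,0,0],
    [0,0,0,-0.0652,-0.0027,0,0],
  ],
)

```text
t: 8.7
tool_pos: [548.8, 30.8, 101.4]
eef_rot: [0.0, 0.137, 0.991, 0.0]
wrist_force: [-1.6, 2.5, 7.3]
grip_width: 0.184
grasp_force: 20.0
```

```bash
python3 bolt.py b
python3 - <<'E'
from h import *
p=arm.camera_params("wrist");im=arm.get_image("wrist");cv2.imwrite("pics/w_b.png",im[:,:,::-1]);print([proj([540.9,90.1,z],p).round(1).tolist() for z in(114,106,98)])
a=cv2.imread("pics/w_a.png")[200:400,300:500];b=cv2.imread("pics/w_b.png")[200:400,250:450]
c=cv2.imread("pics/bolt_b.png")[:,:300];c=cv2.resize(c,(200,200))
cv2.imwrite("pics/c3.png",np.hstack([a,b,c]))
E
```

```text
t 8.7 [548.8  30.8 101.4] F [-1.6  2.5  7.3] gw 0.184
theta -1.438 r 59.8
scene [(23, np.float64(316.65), np.float64(292.74))]
top []
[[317.5, 290.7], [317.5, 291.5], [317.5, 292.6]]
[[429.8, 213.8], [425.1, 208.8], [420.9, 204.1]]
```

View pics/c3.png

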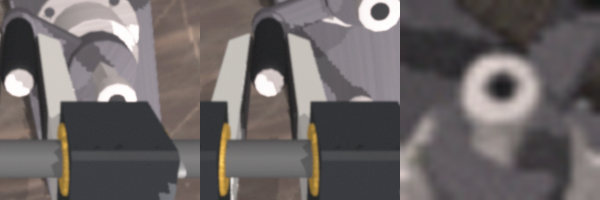

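Ring and hole are clear in the wrist view at about (428,210), and in the scene crop. I'll quantify the bolt height from the hole and ring centroids.

```bash
cat > ring.py <<'E'
from h import *
def ringfit(g,u,v,r,lo):
    u0,v0=int(round(u))-r,int(round(v))-r
    c=g[max(v0,0):v0+2*r+1,max(u0,0):u0+2*r+1];k=8
    b=cv2.resize(c,None,fx=k,fy=k,interpolation=cv2.INTER_CUBIC)
    m=(b>lo).astype(np.uint8);cs,h=cv2.findContours(m,cv2.RETR_CCOMP,cv2.CHAIN_APPROX_NONE);o=[]
    for i,q in enumerate(cs):
        if h[0][i][3]>=0 and cv2.contourArea(q)>2*k*k:   # hole in a bright ring
            for w in(q,cs[h[0][i][3]]):
                M=cv2.moments(w);o.append((round(M["m10"]/M["m00"]/k-.5+max(u0,0),2),round(M["m01"]/M["m00"]/k-.5+max(v0,0),2),round(M["m00"]/k/k,1)))
    return o
if __name__=="__main__":
    import sys
    s=arm.camera_params("scene")
    for t in sys.argv[1:]:
        g=cv2.imread(f"pics/{t}.png").min(2)
        for lo in(100,130,150):print(t,lo,ringfit(g,317,292,9,lo))
E
python3 - <<'E'
from ring import *
for t in("s2","scene_a","scene_b"):
    g=cv2.imread(f"pics/{t}.png").min(2)
    for lo in(110,130,150):print(t,lo,ringfit(g,317,292,9,lo))
p=arm.camera_params("wrist");g=cv2.imread("pics/w_b.png").min(2)
for lo in(130,160):print("w_b",lo,ringfit(g,428,210,28,lo))
E
```

```text
s2 110 [(317.63, 291.85, 12.4), (317.38, 293.94, 121.1)]
s2 130 [(317.62, 291.85, 15.0), (317.28, 293.0, 95.4)]
s2 150 [(317.6, 291.85, 18.1), (317.34, 292.51, 80.3)]
scene_a 110 [(317.35, 292.04, 11.3), (317.83, 293.43, 138.1)]
scene_a 130 [(317.32, 292.03, 14.1), (317.93, 292.49, 105.1)]
scene_a 150 [(317.31, 292.03, 17.6), (317.94, 292.38, 87.4)]
scene_b 110 [(317.73, 291.62, 13.3), (317.34, 293.59, 117.5)]
scene_b 130 [(317.73, 291.61, 16.2), (317.31, 293.04, 96.0)]
scene_b 150 [(317.72, 291.6, 19.8), (317.41, 292.08, 74.8)]
w_b 130 [(429.47, 210.98, 244.2), (431.27, 210.41, 2831.4)]
w_b 160 [(429.45, 210.97, 266.3), (429.52, 210.28, 1455.7)]
```

The hole's row went from 291.85 to 291.61, so the bolt rose about 1 mm and hasn't dropped (a drop would read about 293.3). I'll carry on in 0.42 rad steps.

```bash
sed -i 's/round(v,4)/float(round(v,4))/' arc.py; for i in 0 1 2 3 4 5; do python3 arc.py $(python3 -c "print(-1.438+.42*$i,-1.438+.42*($i+1),7)"); done
cat > chk.py <<'E'
from ring import *
s=arm.read_state();im=arm.get_image("scene")[:,:,::-1];cv2.imwrite(f"pics/sc_{s['t']:.2f}.png",im)
d=s["tool_pos"][:2]-[540.9,90.1];print("t",s["t"],"theta",np.arctan2(d[1],d[0]).round(3),"r",np.hypot(*d).round(1),"F",s["wrist_force"].round(1))
for lo in(110,130,150):print(ringfit(im.min(2),317,292,9,lo))
E
```

```text
[[-0.0041, 0.0019], [-0.008, 0.0041], [-0.0118, 0.0064], [-0.0155, 0.0091], [-0.019, 0.0119], [-0.0223, 0.0149], [-0.0255, 0.0181]]
[[-0.0029, 0.0034], [-0.0057, 0.007], [-0.0082, 0.0107], [-0.0105, 0.0146], [-0.0125, 0.0186], [-0.0143, 0.0227], [-0.0159, 0.0269]]
[[-0.0013, 0.0043], [-0.0023, 0.0087], [-0.0031, 0.0131], [-0.0036, 0.0176], [-0.0038, 0.0221], [-0.0038, 0.0266], [-0.0035, 0.0311]]
[[0.0006, 0.0045], [0.0014, 0.0089], [0.0025, 0.0132], [0.0039, 0.0175], [0.0055, 0.0217], [0.0074, 0.0258], [0.0095, 0.0298]]
[[0.0023, 0.0038], [0.0049, 0.0075], [0.0077, 0.0111], [0.0107, 0.0144], [0.0139, 0.0176], [0.0172, 0.0206], [0.0208, 0.0234]]
[[0.0037, 0.0026], [0.0076, 0.0049], [0.0115, 0.007], [0.0156, 0.0088], [0.0198, 0.0104], [0.0241, 0.0118], [0.0285, 0.0128]]
```

arm_command(
  plan=[
    [0,0,0,-0.0041,0.0019,0,0],
    [0,0,0,-0.008,0.0041,0,0],
    [0,0,0,-0.0118,0.0064,0,0],
    [0,0,0,-0.0155,0.0091,0,0],
    [0,0,0,-0.019,0.0119,0,0],
    [0,0,0,-0.0223,0.0149,0,0],
    [0,0,0,-0.0255,0.0181,0,0],
    [0,0,0,-0.0255,0.0181,0,0],
  ],
)

```text
t: 9.65
tool_pos: [572.6, 39.1, 101.5]
eef_rot: [0.0, 0.137, 0.991, 0.0]
wrist_force: [-1.2, 2.9, 5.5]
grip_width: 0.185
grasp_force: 20.0
```

```bash
python3 chk.py
```

```text
t 9.65 theta -1.015 r 60.1 F [-1.2  2.9  5.5]
[(317.69, 291.51, 13.5), (317.38, 293.4, 114.5)]
[(317.67, 291.49, 16.5), (317.41, 292.12, 85.3)]
[(317.66, 291.48, 19.9), (317.4, 291.97, 74.7)]
```

Still rising (291.49), so there has been no drop. Next step.

arm_command(
  plan=[
    [0,0,0,-0.0029,0.0034,0,0],
    [0,0,0,-0.0057,0.007,0,0],
    [0,0,0,-0.0082,0.0107,0,0],
    [0,0,0,-0.0105,0.0146,0,0],
    [0,0,0,-0.0125,0.0186,0,0],
    [0,0,0,-0.0143,0.0227,0,0],
    [0,0,0,-0.0159,0.0269,0,0],
    [0,0,0,-0.0159,0.0269,0,0],
  ],
)

```text
t: 10.5
tool_pos: [590.7, 56.0, 101.5]
eef_rot: [0.0, 0.137, 0.991, -0.0]
wrist_force: [-0.3, 1.7, 6.0]
grip_width: 0.19
grasp_force: 20.0
```

```bash
python3 chk.py
```

```text
t 10.5 theta -0.6 r 60.3 F [-0.3  1.7  6. ]
[(317.63, 291.38, 13.8), (317.43, 293.63, 118.8)]
[(317.62, 291.34, 16.9), (317.46, 292.05, 83.9)]
[(317.62, 291.32, 20.6), (317.46, 291.87, 73.2)]
```

arm_command(
  plan=[
    [0,0,0,-0.0013,0.0043,0,0],
    [0,0,0,-0.0023,0.0087,0,0],
    [0,0,0,-0.0031,0.0131,0,0],
    [0,0,0,-0.0036,0.0176,0,0],
    [0,0,0,-0.0038,0.0221,0,0],
    [0,0,0,-0.0038,0.0266,0,0],
    [0,0,0,-0.0035,0.0311,0,0],
    [0,0,0,-0.0035,0.0311,0,0],
  ],
)

```text
t: 11.35
tool_pos: [600.4, 79.0, 101.5]
eef_rot: [0.001, 0.137, 0.991, -0.0]
wrist_force: [0.1, 0.1, 5.8]
grip_width: 0.189
grasp_force: 20.0
```

```bash
python3 chk.py
```

```text
t 11.35 theta -0.185 r 60.5 F [0.1 0.1 5.8]
[(317.79, 293.27, 16.3), (317.2, 294.53, 102.0)]
[]
[]
```

The row jumped to 293.27 (+1.9 px, about 8 mm), so the bolt has dropped into its thread. Now forward (clockwise) one turn plus a hair.

```bash
for i in 0 1 2 3; do python3 arc.py $(python3 -c "print(-.178-1.59*$i,-.178-1.59*($i+1),18)"); done
```

```text
[[-0.0004, -0.0066], [-0.0001, -0.0132], [0.0007, -0.0198], [0.0021, -0.0263], [0.004, -0.0326], [0.0066, -0.0387], [0.0096, -0.0446], [0.0131, -0.0502], [0.0172, -0.0555], [0.0216, -0.0604], [0.0265, -0.0648], [0.0318, -0.0688], [0.0374, -0.0724], [0.0433, -0.0754], [0.0494, -0.0779], [0.0557, -0.0799], [0.0622, -0.0813], [0.0688, -0.0821]]
[[0.0066, -0.0002], [0.0132, 0.0001], [0.0198, 0.0011], [0.0262, 0.0026], [0.0325, 0.0047], [0.0386, 0.0073], [0.0444, 0.0104], [0.05, 0.0141], [0.0551, 0.0182], [0.0599, 0.0228], [0.0643, 0.0278], [0.0682, 0.0331], [0.0717, 0.0388], [0.0746, 0.0447], [0.077, 0.0509], [0.0788, 0.0573], [0.0801, 0.0638], [0.0807, 0.0703]]
[[0.0001, 0.0066], [-0.0004, 0.0132], [-0.0015, 0.0198], [-0.0031, 0.0262], [-0.0053, 0.0324], [-0.008, 0.0385], [-0.0113, 0.0442], [-0.0151, 0.0497], [-0.0193, 0.0548], [-0.0239, 0.0595], [-0.029, 0.0638], [-0.0344, 0.0676], [-0.0401, 0.0709], [-0.0461, 0.0737], [-0.0524, 0.076], [-0.0588, 0.0777], [-0.0653, 0.0788], [-0.0719, 0.0794]]
[[-0.0066, -0.0], [-0.0132, -0.0006], [-0.0197, -0.0018], [-0.0261, -0.0036], [-0.0323, -0.0059], [-0.0383, -0.0088], [-0.044, -0.0121], [-0.0494, -0.016], [-0.0544, -0.0203], [-0.059, -0.0251], [-0.0632, -0.0302], [-0.0669, -0.0357], [-0.0701, -0.0415], [-0.0728, -0.0475], [-0.0749, -0.0538], [-0.0765, -0.0602], [-0.0775, -0.0668], [-0.078, -0.0734]]
```

arm_command(
  plan=[
    [0,0,0,-0.0004,-0.0066,0,0],
    [0,0,0,-0.0001,-0.0132,0,0],
    [0,0,0,0.0007,-0.0198,0,0],
    [0,0,0,0.0021,-0.0263,0,0],
    [0,0,0,0.004,-0.0326,0,0],
    [0,0,0,0.0066,-0.0387,0,0],
    [0,0,0,0.0096,-0.0446,0,0],
    [0,0,0,0.0131,-0.0502,0,0],
    [0,0,0,0.0172,-0.0555,0,0],
    [0,0,0,0.0216,-0.0604,0,0],
    [0,0,0,0.0265,-0.0648,0,0],
    [0,0,0,0.0318,-0.0688,0,0],
    [0,0,0,0.0374,-0.0724,0,0],
    [0,0,0,0.0433,-0.0754,0,0],
    [0,0,0,0.0494,-0.0779,0,0],
    [0,0,0,0.0557,-0.0799,0,0],
    [0,0,0,0.0622,-0.0813,0,0],
    [0,0,0,0.0688,-0.0821,0,0],
    [0,0,0,0.0688,-0.0821,0,0],
  ],
)

```text
t: 13.3
tool_pos: [529.1, 31.6, 101.5]
eef_rot: [0.001, 0.137, 0.991, 0.001]
wrist_force: [-0.3, 3.1, 6.9]
grip_width: 0.185
grasp_force: 20.0
```

```bash
python3 chk.py
```

```text
t 13.3 theta -1.769 r 59.7 F [-0.3  3.1  6.9]
[(317.64, 293.56, 13.2), (317.35, 294.84, 104.1)]
[(317.61, 293.55, 16.3), (317.31, 294.45, 87.6)]
[(317.62, 293.54, 19.9), (317.39, 294.06, 73.2)]
```

Low force, and the bolt is at 293.55 and lowering, so it's in the thread. Continuing.

arm_command(
  plan=[
    [0,0,0,0.0066,-0.0002,0,0],
    [0,0,0,0.0132,0.0001,0,0],
    [0,0,0,0.0198,0.0011,0,0],
    [0,0,0,0.0262,0.0026,0,0],
    [0,0,0,0.0325,0.0047,0,0],
    [0,0,0,0.0386,0.0073,0,0],
    [0,0,0,0.0444,0.0104,0,0],
    [0,0,0,0.05,0.0141,0,0],
    [0,0,0,0.0551,0.0182,0,0],
    [0,0,0,0.0599,0.0228,0,0],
    [0,0,0,0.0643,0.0278,0,0],
    [0,0,0,0.0682,0.0331,0,0],
    [0,0,0,0.0717,0.0388,0,0],
    [0,0,0,0.0746,0.0447,0,0],
    [0,0,0,0.077,0.0509,0,0],
    [0,0,0,0.0788,0.0573,0,0],
    [0,0,0,0.0801,0.0638,0,0],
    [0,0,0,0.0807,0.0703,0,0],
    [0,0,0,0.0807,0.0703,0,0],
  ],
)

```text
t: 15.25
tool_pos: [482.6, 102.6, 101.4]
eef_rot: [0.001, 0.137, 0.991, -0.0]
wrist_force: [0.3, 1.5, 8.5]
grip_width: 0.189
grasp_force: 20.0
```

arm_command(
  plan=[
    [0,0,0,0.0001,0.0066,0,0],
    [0,0,0,-0.0004,0.0132,0,0],
    [0,0,0,-0.0015,0.0198,0,0],
    [0,0,0,-0.0031,0.0262,0,0],
    [0,0,0,-0.0053,0.0324,0,0],
    [0,0,0,-0.008,0.0385,0,0],
    [0,0,0,-0.0113,0.0442,0,0],
    [0,0,0,-0.0151,0.0497,0,0],
    [0,0,0,-0.0193,0.0548,0,0],
    [0,0,0,-0.0239,0.0595,0,0],
    [0,0,0,-0.029,0.0638,0,0],
    [0,0,0,-0.0344,0.0676,0,0],
    [0,0,0,-0.0401,0.0709,0,0],
    [0,0,0,-0.0461,0.0737,0,0],
    [0,0,0,-0.0524,0.076,0,0],
    [0,0,0,-0.0588,0.0777,0,0],
    [0,0,0,-0.0653,0.0788,0,0],
    [0,0,0,-0.0719,0.0794,0,0],
    [0,0,0,-0.0719,0.0794,0,0],
  ],
)

```text
t: 17.15
tool_pos: [556.0, 148.6, 101.5]
eef_rot: [0.001, 0.138, 0.99, 0.001]
wrist_force: [1.3, 3.3, 6.0]
grip_width: 0.189
grasp_force: 20.0
```

```bash
python3 chk.py
```

```text
t 17.15 theta 1.319 r 60.4 F [1.3 3.3 6. ]
[(317.63, 294.51, 14.1), (317.46, 295.46, 91.5)]
[(317.62, 294.49, 17.6), (317.45, 295.17, 77.7)]
[(317.63, 294.48, 21.9), (317.43, 295.05, 67.0)]
```

arm_command(
  plan=[
    [0,0,0,-0.0066,0,0,0],
    [0,0,0,-0.0132,-0.0006,0,0],
    [0,0,0,-0.0197,-0.0018,0,0],
    [0,0,0,-0.0261,-0.0036,0,0],
    [0,0,0,-0.0323,-0.0059,0,0],
    [0,0,0,-0.0383,-0.0088,0,0],
    [0,0,0,-0.044,-0.0121,0,0],
    [0,0,0,-0.0494,-0.016,0,0],
    [0,0,0,-0.0544,-0.0203,0,0],
    [0,0,0,-0.059,-0.0251,0,0],
    [0,0,0,-0.0632,-0.0302,0,0],
    [0,0,0,-0.0669,-0.0357,0,0],
    [0,0,0,-0.0701,-0.0415,0,0],
    [0,0,0,-0.0728,-0.0475,0,0],
    [0,0,0,-0.0749,-0.0538,0,0],
    [0,0,0,-0.0765,-0.0602,0,0],
    [0,0,0,-0.0775,-0.0668,0,0],
    [0,0,0,-0.078,-0.0734,0,0],
    [0,0,0,-0.078,-0.0734,0,0],
    [0,0,0,-0.078,-0.0734,0,0],
  ],
  grip_force=25,
)

```text
t: 19.2
tool_pos: [599.0, 73.5, 101.5]
eef_rot: [0.001, 0.138, 0.99, -0.001]
wrist_force: [0.2, -1.0, 7.4]
grip_width: 0.185
grasp_force: 25.0
```

```bash
python3 chk.py; cp $(ls -t pics/sc_*.png|head -1) pics/fin.png
```

```text
t 19.2 theta -0.278 r 60.4 F [ 0.2 -1.   7.4]
[(317.52, 294.97, 14.0), (317.36, 295.84, 96.3)]
[(317.47, 294.95, 17.1), (317.34, 295.56, 82.7)]
[(317.46, 294.96, 20.6), (317.31, 295.42, 71.9)]
```

View pics/fin.png

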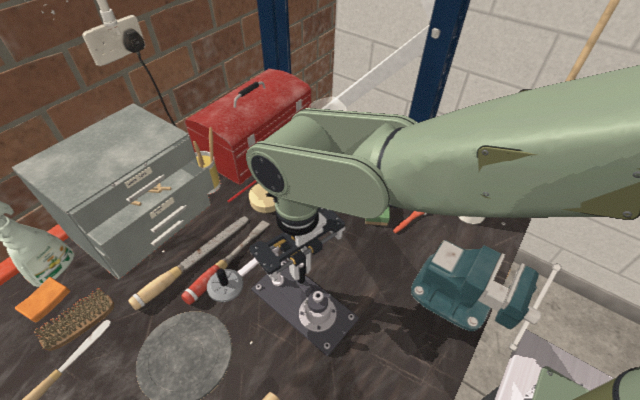

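The final view shows the lamp clear at (225,285), the handle held, and the bolt ring at (317,295). That is 3.6 px, about 15.5 mm, below its high point, as expected.

```bash
python3 -c "
from rig import arm
print(arm.hand_in())"
```

```text
the job is handed in; nothing more can be done
None
```

The job is handed in: the lamp is about 1.6 rad to one side, the bolt dropped into its thread and then went forward just over one turn (about 15.5 mm down), and the gripper is holding the handle at 25 N.

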